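# Block the gaps in a carton of samples

## Robot

A 7-joint arm with a two-finger parallel gripper is mounted at the origin on the work surface. World frame = base frame: x ahead of the robot, y to its left, z up, the work surface at z = 0. Lengths are in m, angles in rad, forces in N, time in s.
With the tool pointing down it reaches from about 0.4 to 0.85 m from the base axis. Payload 10.4 kg.
Tool frame: the origin (TCP) lies at the very end of the fingers, on their centre line; the grasp point (between the pads) lies 19 mm behind it; z points along the fingers, y is the direction in which the jaws open and shut (so a half turn about z gives the same grasp; the last joint's range is limited). The gripper opens to 85 mm and grips with 20 to 120 N. Pads are 22 mm wide; open, the fingers measure 114 mm over their backs; the gripper's body (76 mm by 85 mm) begins 54 mm behind the grasp point. The pads swing forward as they close: fully open they stand 13 mm farther back than shut.
Start: joints at [1.097, 0.332, -0.065, 1.46, 0.022, 1.35, -0.088], TCP at [0.272, -0.563, 0.231] pointing down, gripper open.
Joint ranges: [-2.6, 2.6], [-0.5, 2.12], [-1.47, 1.34], [0.16, 2.42], [-1.27, 4.41], [0.06, 2.06], [-2.6, 2.6]. Speed limits (rad/s): [2.22, 2.22, 2.79, 2.79, 3.14, 3.14, 3.14].

## Interface

Orientations are given as a unit quaternion [x, y, z, w].
In Python, from workcell import get_obs, camera, camera_info, hand_in gives the robot as it stands.
- The arm moves only by the tool move_arm, never from a script. Its argument "moves" is a list of rows, each a list of 3 entries, a list of its own where there are three numbers: the shift along the tool's x, y, z in units of 25 mm (1.0 is 25 mm), then the turn, a rotation vector about the tool's x, y, z in degrees, then the opening, from 0 (shut) to 1 (fully open). A call has 1 to 5 rows; each row shifts and turns the commanded pose from where the row before left it, along the tool's axes as they then stand; what a row does not reach is not made up. A row lasts 1/8 s, in which the tool goes at most 62.5 mm and 10.7 degrees, less where a joint would pass 70% of its speed; a pose out of reach is approached as far as the arm can. A call is refused whole if a number of a shift passes 1 or a number of a turn 10.7, either way. A call with a gripper value outside its range is refused whole. The fingers move at their own pace and stop on an object; "squeeze" is the grip in N (left out, the last holds). Time passes only in rows, so rows that do not move let the fingers close. It gives the time, the measured TCP pose, the force and the opening at its end, in the units of the state.
- get_obs(): the state, without advancing time (a new reading comes with each control period).
- camera(name): name is "side" or "top"; returns the picture (384x512x3 uint8, red, green, blue); there is no depth.
- camera_info(name): a dict with "fx", "fy", "cx", "cy" (pixels), "origin" and "rotation" of the camera in the world. Camera axes: x right, y down, z forward; pixel columns grow to the right and rows downward; lengths in m; the calibration is good to about 2 mm. A picture is of the moment at which its call begins. camera_info takes no time and is no camera call.
- hand_in(): hands the job in, once; it reports no verdict.
The state is a dict: "clock": time; "joint_pos": joint angles; "joint_velocities": joint speeds; "tau": joint torques, N m; "position": TCP position; "ee_rot": TCP orientation; "ft_force": force on the tool from outside, world axes, zero at the start; "torque": the same for the moment, N m; "grip_width": opening from 0.0 (shut) to 1.0 (fully open).
Only numpy, scipy, OpenCV 4.12 (cv2) and the standard library are available. Lean on these libraries where they do the work, as an engineer would, in place of code of your own. Each camera call takes 0.05 s, during which the arm holds its last target. There are 200 camera calls.

## Task

The sample carton is packed, but the grey meter case in it can still slide, because there is an empty gap on either side of it. Fill the wider gap with the thick foam block and the narrower gap with the thin foam block, each the same way up as it stands now, its length across the carton, and let down until it stands on the carton's floor. The case stays between them, flat on the floor.

Things in the scene. Friction and masses are not known exactly. Their poses are not given: they have to be found in the camera images.
- carton: Open cardboard carton, fixed; inside 125 (x) by 318 (y) by 90 mm deep, walls and floor 5 mm. Origin: centre of underside, z up. Its y in mm: vial racks, fixed, 56 high, at -159..-91 and 91..159; wider gap -91..-31 (60 mm); loose grey case about -31..49; narrower gap 49..91 (42 mm). Gaps run the full 125 mm of x. Inner floor at z = 5 mm.
- meter_case: Grey plastic instrument case with a black band, 119 (x) by 80 (y) by 50 mm high, 0.6 to 1 kg, loose on the carton's floor between the two gaps, square to the carton, its centre at 6 to 12 mm in the carton's y. Origin: centre of its underside, z up.
- thick_block: Thicker of two tall off-white rigid foam blocks standing on the bench: 100 long (x), 52 thick (y), 90 mm high, about 60 g. The lowest 25 mm are bevelled on both long sides to a foot 38 mm thick. Origin: centre of underside, z up. Grip it across the thickness, near the top.
- thin_block: Thinner of the two tall off-white rigid foam blocks: 100 long (x), 34 thick (y), 90 mm high, about 60 g, standing. The lowest 25 mm are bevelled on both long sides to a foot 20 mm thick. Origin: centre of underside, z up. Grip it across the thickness, near the top. The low foam cube and flat foam slab nearby are leftovers.
Not all that is in view belongs to the job. Leave any pink or turquoise look-alike of the thick_block alone. Leave any red look-alike of the meter_case alone.

How it is judged:
At the end, for the whole second after the job is handed in: Thick block in the wider gap, thin in the narrower: each within 16 mm of the gap's centre, 20 mm of the carton's middle line, 7 mm of its floor, upright and square within 10 degrees, at rest. Case between them, within 14 mm of carton y = 9 mm, flat on the floor (7 mm, 8.5 degrees), at rest (y of thick_block in the frame of carton between -0.077 and -0.045 m and x of thick_block in the frame of carton between -0.02 and 0.02 m and z of thick_block in the frame of carton between 0 and 0.012 m and angle between each of thick_block, thin_block's own z axis and vertical below 0.18 rad and angle between the x axis of each of thick_block, thin_block and the x axis of carton, either way round below 0.2 rad and linear speed of each of thick_block, thin_block, meter_case below 0.02 m/s and y of thin_block in the frame of carton between 0.054 and 0.086 m and x of thin_block in the frame of carton between -0.02 and 0.02 m and z of thin_block in the frame of carton between 0 and 0.012 m and y of meter_case in the frame of carton between -0.005 and 0.023 m and z of meter_case in the frame of carton between 0 and 0.012 m and angle between meter_case's own z axis and vertical below 0.15 rad); the robot touches nothing.
It also fails if it takes over 67 s, if anything falls off the work surface, if the arm or the gripper's body presses on something with over 40 N, if the wrist force passes 120 N, or if a joint passes its speed limit or range.

## Working session

There is one attempt and no reset: what is moved stays moved. The work goes in short steps, Python scripts to look and compute and a tool call to move; the robot and the scene stay as the last step left them, time stands still between calls to the robot, and variables do not carry over. Pictures are saved under pics/ and viewed, about 8 in all and at most 12, crops included, and the job is handed in when it is done.

Besides the shell and the picture viewer there is one more tool, called as name(argument=value, ...), one argument or row to a line, values as JSON. move_arm: Moves the arm, as the interface text tells. Its arguments: {"type":"object","properties":{"moves":{"type":"array","items":{"type":"array"}},"squeeze":{"type":"number"}},"required":["moves"]}

```bash
mkdir -p pics
python3 - <<'E'
from workcell import *
import cv2,numpy as np
o=get_obs();print(o['clock'],o['position'],o['ee_rot'],o['grip_width'])
for n in('side','top'):
    cv2.imwrite(f'pics/{n}0.png',cv2.resize(camera(n)[:,:,::-1],(800,600),interpolation=cv2.INTER_CUBIC)); print(n,camera_info(n))
E
```

```text
0.0 [ 0.27215986 -0.5622155   0.23050979] [ 9.74698819e-01  2.23521145e-01 -1.82509414e-04 -6.90446889e-04] 1.000109716064249
side {'fx': 437.60584025368706, 'fy': 437.60584025368706, 'cx': 253.75514693333614, 'cy': 189.75695241585538, 'origin': array([0.22003639, 0.73870971, 0.50022834]), 'rotation': array([-0.10699504,  0.85297955, -0.50831606,  0.05091887])}
top {'fx': 457.38093061223344, 'fy': 457.38093061223344, 'cx': 255.55985553688342, 'cy': 190.11457206570347, 'origin': array([ 0.31149352, -0.09012036,  1.23075055]), 'rotation': array([-0.70292597,  0.70993031, -0.02712535,  0.03403308])}
```

View pics/top0.png

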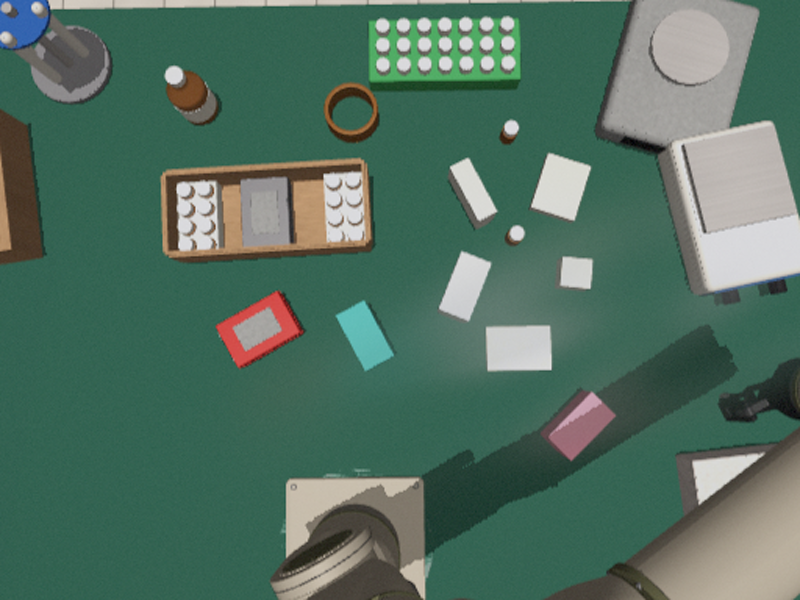

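View pics/side0.png

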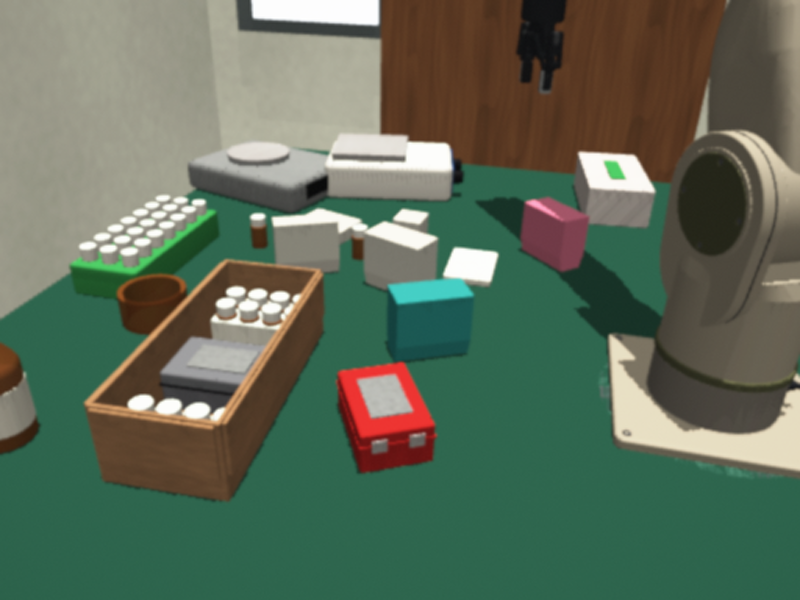

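The top view shows the carton at about (267,208) in the 800-px picture. Its wider gap is on the right (307,210), which is world -y, and its narrower gap is on the left (230,210). 

There are five off-white candidates:
- **(472,192):** narrow top face, stands tall in the side view at (306,245), so it fits the thin block.
- **(465,286):** wider top face, stands tall in the side view at (400,255), so it fits the thick block.
- **(560,186) and (519,347):** flat slabs.
- **(576,272):** the cube.

The turquoise, pink and red look-alikes are to be left alone. Next I measure and confirm in one crop.

```bash
cat > h.py <<'E'
from workcell import *
import cv2,numpy as np
from scipy.spatial.transform import Rotation as R
def ray(n,uv,z):
    i=camera_info(n);uv=np.atleast_2d(np.array(uv,float))
    d=np.c_[(uv[:,0]-i['cx'])/i['fx'],(uv[:,1]-i['cy'])/i['fy'],np.ones(len(uv))]
    d=R.from_quat(i['rotation']).apply(d); o=i['origin']
    return o+d*((z-o[2])/d[:,2])[:,None]
def proj(n,p):
    i=camera_info(n);q=R.from_quat(i['rotation']).inv().apply(np.atleast_2d(p)-i['origin'])
    return np.c_[q[:,0]/q[:,2]*i['fx']+i['cx'],q[:,1]/q[:,2]*i['fy']+i['cy']]
def rect(n,c,z):
    P=ray(n,c.reshape(-1,2),z)[:,:2]
    (x,y),(w,h),a=cv2.minAreaRect((P*1000).astype(np.float32))
    if w<h: w,h,a=h,w,a+90
    return np.round([x,y,w,h,(a+90)%180-90],1)   # mm, deg of long axis
E
python3 - <<'E'
from h import *
im=camera('top');np.save('top.npy',im)
hsv=cv2.cvtColor(im,cv2.COLOR_RGB2HSV)
big=cv2.resize(im[95:250,95:390],None,fx=2.7,fy=2.7,interpolation=cv2.INTER_CUBIC)[:,:,::-1].copy()
for t in(150,195):
  m=((hsv[...,1]<50)&(hsv[...,2]>t)).astype(np.uint8)
  cs,_=cv2.findContours(m,0,2)
  for c in cs:
    u=c.reshape(-1,2).mean(0)
    if cv2.contourArea(c)>100 and 270<u[0]<390 and 90<u[1]<245:
        print('white',t,u.round(),cv2.contourArea(c),'z90',rect('top',c,.09)); 
        if t==195: cv2.drawContours(big,[((c-[95,95]+.5)*2.7).astype(int)],-1,(0,0,255),1)
m=((hsv[...,0]<22)&(hsv[...,1]>60)&(hsv[...,2]>60)).astype(np.uint8)
cs,_=cv2.findContours(m,0,2)
for c in cs:
    u=c.reshape(-1,2).mean(0)
    if cv2.contourArea(c)>3000 and 100<u[0]<240:
        print('carton',u,rect('top',c,.095));print(cv2.boxPoints(cv2.minAreaRect(c)))
        cv2.drawContours(big,[((c-[95,95]+.5)*2.7).astype(int)],-1,(255,0,0),1)
cv2.imwrite('pics/crop1.png',big)
E
```

```text
white 150 [330. 221.] 1113.0 z90 [ 328.2 -267.7  103.    70.4  -88.9]
white 150 [368. 175.] 339.0 z90 [ 448.1 -362.7   50.1   47.5   -1.9]
white 150 [297. 183.] 801.0 z90 [ 428.7 -184.2  102.1   52.5  -22.5]
white 150 [302. 120.] 488.0 z90 [ 586.  -200.2  101.1   34.2   26.8]
white 150 [358. 119.] 1009.5 z90 [ 588.6 -342.3   95.1   73.1  -18.7]
white 195 [329. 223.] 1007.5 z90 [ 328.2 -267.5  100.3   65.4  -88.9]
white 195 [367. 175.] 298.0 z90 [ 448.  -362.7   47.6   43.8   83.6]
white 195 [297. 183.] 732.0 z90 [ 428.7 -184.2   97.5   50.6  -22.5]
white 195 [302. 121.] 447.5 z90 [ 585.5 -200.3   97.6   33.1   27. ]
white 195 [359. 119.] 948.5 z90 [ 588.5 -342.3   91.6   71.6  -18.7]
carton [169.89156627 138.13253012] [553.9 135.7 337.4 154.  -87.1]
[[100.87833 108.49224]
 [234.68985 100.38244]
 [238.32388 160.344  ]
 [104.51236 168.4538 ]]
```

View pics/crop1.png

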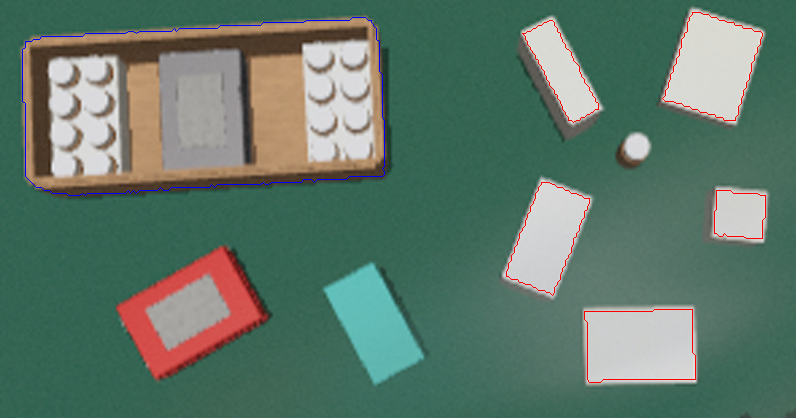

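The crop confirms the choice. The block at crop (560,70) has a 99x34 mm top face at z = 90, so it is the thin block, at (0.586,-0.200) with long axis +27°. The block at (547,237) measures 99x51.5, so it is the thick block, at (0.429,-0.184) with long axis -22.5°. Next I refine the carton with the case and the side view.

```bash
cat > ov.py <<'E'
from h import *
C=np.array([.5625,.1385]);Y=np.radians(2.9)
def w(p): 
    p=np.atleast_2d(p)/1000.;c,s=np.cos(Y),np.sin(Y)
    return np.c_[C[0]+c*p[:,0]-s*p[:,1],C[1]+s*p[:,0]+c*p[:,1],p[:,2]]
def box(x0,x1,y0,y1,z): return w([[x0,y0,z],[x1,y0,z],[x1,y1,z],[x0,y1,z]])
E
python3 - <<'E'
from ov import *
im=np.load('top.npy');hsv=cv2.cvtColor(im,cv2.COLOR_RGB2HSV)
m=((hsv[...,1]<60)&(hsv[...,2]>90)&(hsv[...,2]<190)).astype(np.uint8);m[:,:145]=0;m[:,200:]=0;m[:105]=0;m[165:]=0
m=cv2.morphologyEx(m,cv2.MORPH_OPEN,np.ones((3,3)))
c=max(cv2.findContours(m,0,2)[0],key=cv2.contourArea);r=rect('top',c,.055);print('case',r)
c,s=np.cos(Y),np.sin(Y);d=r[:2]/1000-C;print('case in carton',c*d[0]+s*d[1],-s*d[0]+c*d[1])
out=[]
for n,img,(x0,y0,x1,y1) in(('top',im,(95,95,245,175)),('side',camera('side'),(40,150,230,330))):
    f=5 if n=='top' else 3
    b=cv2.resize(img[y0:y1,x0:x1],None,fx=f,fy=f,interpolation=cv2.INTER_CUBIC)[:,:,::-1].copy()
    for B,col in((box(-67.5,67.5,-164,164,95),(0,0,255)),(box(-62.5,62.5,-159,159,95),(0,255,0)),(box(-62.5,62.5,-159,-91,61),(255,0,0)),(box(-62.5,62.5,91,159,61),(255,0,0)),(box(-59.5,59.5,-31,49,55),(255,0,255))):
        cv2.polylines(b,[((proj(n,B)-[x0,y0]+.5)*f).astype(int)],True,col,1)
    out.append(b)
cv2.imwrite('pics/ovt.png',out[0]);cv2.imwrite('pics/ovs.png',out[1])
E
```

```text
case [560.4 145.4 115.8  78.7   3.1]
case in carton -0.0017482193635574607 0.006997408738731972
```

View pics/ovt.png

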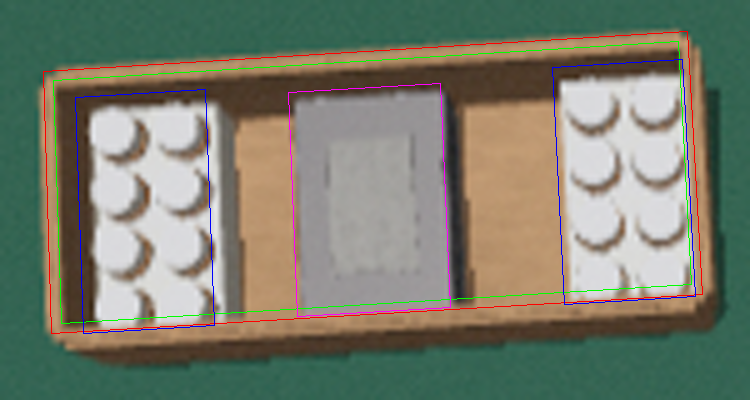

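View pics/ovs.png

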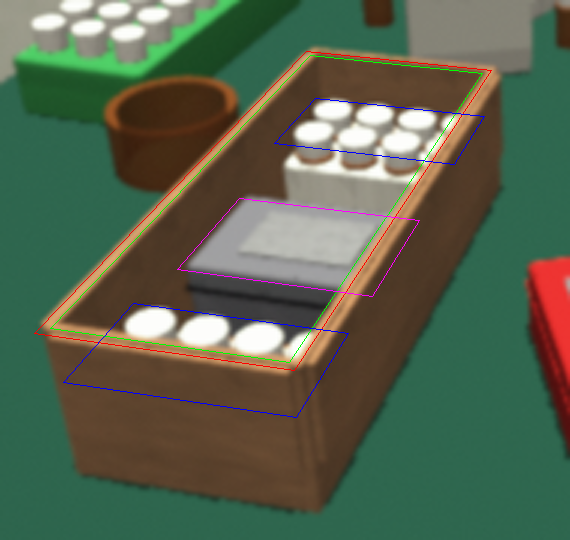

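move_arm(
  moves=[
    [[1,-0.4,0],[0,0,-1.2],1],
    [[1,-0.4,0],[0,0,0],1],
    [[1,-0.4,0],[0,0,0],1],
    [[1,-0.4,0],[0,0,0],1],
    [[1,-0.4,0],[0,0,0],1],
  ],
)

```text
clock: 0.82
position: [0.3628, -0.4597, 0.2313]
ee_rot: [0.972, 0.235, 0.0, -0.0]
ft_force: [0.3, -0.9, 0.1]
grip_width: 0.998
```

move_arm(
  moves=[
    [[1,-0.4,0],[0,0,0],1],
    [[1,-0.4,0],[0,0,0],1],
    [[1,-0.4,0],[0,0,0],1],
    [[1,-0.4,0],[0,0,0],1],
    [[1,-0.4,0],[0,0,0],1],
  ],
)

```text
clock: 1.45
position: [0.4511, -0.3582, 0.2314]
ee_rot: [0.972, 0.235, 0.0, -0.0]
ft_force: [-0.3, -0.3, -0.6]
grip_width: 1.0
```

The overlay shows the true carton about 2.5 mm nearer the base and 2 mm to the right of my estimate (near rim at row 345 against 333). I take its centre as (0.5605, 0.1365) with yaw 2.9°. The case then sits at carton y of about 9 mm, as stated, and the vial caps stay at or below z = 61 mm.

move_arm(
  moves=[
    [[0.96,-0.4,0],[0,0,0],1],
    [[0.96,-0.4,0],[0,0,0],1],
    [[0.96,-0.4,0],[0,0,0],1],
    [[0.96,-0.4,0],[0,0,0],1],
    [[0.96,-0.4,0.6],[0,0,0],1],
  ],
)

```text
clock: 2.08
position: [0.5356, -0.2593, 0.2173]
ee_rot: [0.972, 0.235, 0.001, 0.001]
ft_force: [0.4, -0.1, -0.5]
grip_width: 1.001
```

move_arm(
  moves=[
    [[0.96,-0.4,0.8],[0,0,0],1],
    [[0.96,-0.4,0.8],[0,0,0],1],
    [[0.96,-0.36,0.6],[0,0,0],1],
    [[0,0,0],[0,0,0],1],
  ],
)

```text
clock: 2.58
position: [0.5856, -0.1987, 0.1599]
ee_rot: [0.972, 0.236, -0.001, -0.001]
ft_force: [-0.1, -0.5, 1.1]
grip_width: 0.998
```

```bash
sed -i 's/C=np.array.*;Y/C=np.array([.5605,.1365]);Y/' ov.py
python3 - <<'E'
from h import *
o=get_obs();print(o['position'],R.from_quat(o['ee_rot']).as_matrix()[:,0])
im=camera('top')
p=proj('top',o['position'])[0];print(p)
x,y=302,125
b=cv2.resize(im[y-55:y+55,x-70:x+70],None,fx=5,fy=5,interpolation=cv2.INTER_CUBIC)[:,:,::-1]
im=camera('side');c=proj('side',[.586,-.2,.1])[0].astype(int)
s=cv2.resize(im[c[1]-55:c[1]+55,c[0]-70:c[0]+70],None,fx=5,fy=5,interpolation=cv2.INTER_CUBIC)[:,:,::-1]
cv2.imwrite('pics/a1.png',cv2.resize(np.hstack([b,s]),(800,314)))
E
```

```text
[ 0.58562042 -0.19869831  0.15994578] [ 8.88436683e-01  4.58998935e-01 -4.87294444e-04]
[304.62985907 113.81658685]
```

View pics/a1.png

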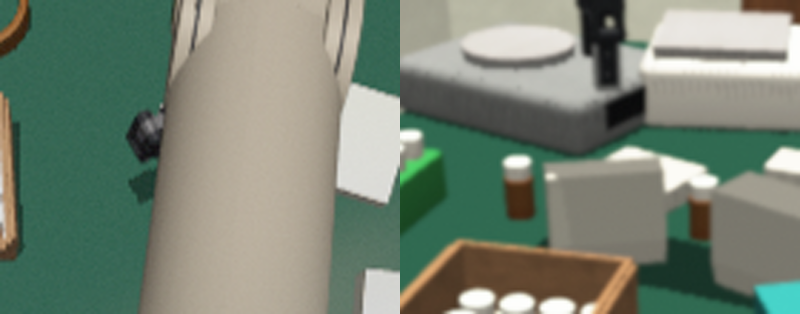

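In the side view the fingers (605,60) are centred over the thin block (605,165). The arm hides the block in the top view. I go down and close.

move_arm(
  moves=[
    [[0,0.03,1],[0,0,0],1],
    [[0,0,1],[0,0,0],1],
    [[0,0,1],[0,0,0],1],
    [[0,0,1],[0,0,0],1],
    [[0,0,0],[0,0,0],1],
  ],
)

```text
clock: 3.3
position: [0.584, -0.204, 0.0604]
ee_rot: [0.972, 0.233, -0.001, -0.0]
ft_force: [-0.3, -0.8, 0.6]
grip_width: 1.001
```

move_arm(
  moves=[
    [[0,0,0],[0,0,0],0.1],
    [[0,0,0],[0,0,0],0.1],
    [[0,0,0],[0,0,0],0.1],
    [[0,0,0],[0,0,0],0.1],
    [[0,0,0],[0,0,0],0.1],
  ],
  squeeze=30,
)

```text
clock: 3.92
position: [0.5859, -0.2033, 0.0624]
ee_rot: [0.972, 0.234, 0.0, 0.0]
ft_force: [-2.7, 1.2, 6.8]
grip_width: 0.395
```

Gripped: the width of 0.395 is 33.6 mm, which matches the thin block. Lift, turn square to the carton, and carry.

move_arm(
  moves=[
    [[0,0,-0.5],[0,0,0],0.1],
    [[0,0,-1],[0,0,0],0.1],
    [[0,0,-1],[0,0,0],0.1],
    [[0,0,-1],[0,0,4],0.1],
    [[0,0,-1],[0,0,8],0.1],
  ],
)

```text
clock: 4.55
position: [0.5855, -0.2033, 0.1755]
ee_rot: [0.992, 0.129, 0.0, 0.0]
ft_force: [0.1, 0.6, -0.6]
grip_width: 0.397
```

move_arm(
  moves=[
    [[0,-0.5,-0.7],[0,0,8],0.1],
    [[0,-1,0],[0,0,4],0.1],
    [[0,-1,0],[0,0,0],0.1],
    [[0,-1,0],[0,0,0],0.1],
    [[0,-1,0],[0,0,0],0.1],
  ],
)

```text
clock: 5.18
position: [0.5752, -0.0907, 0.1922]
ee_rot: [1.0, 0.026, 0.0, 0.0]
ft_force: [0.8, -0.1, -1.1]
grip_width: 0.392
```

move_arm(
  moves=[
    [[0,-1,0],[0,0,0],0.1],
    [[0,-1,0],[0,0,0],0.1],
    [[0,-1,0],[0,0,0],0.1],
    [[0,-1,0],[0,0,0],0.1],
    [[0,-1,0],[0,0,0],0.1],
  ],
)

```text
clock: 5.8
position: [0.5686, 0.0342, 0.1922]
ee_rot: [1.0, 0.027, 0.0, 0.0]
ft_force: [0.2, -0.2, -0.6]
grip_width: 0.396
```

move_arm(
  moves=[
    [[0,-1,0],[0,0,0],0.1],
    [[0,-1,0],[0,0,0],0.1],
    [[0,-1,0],[0,0,0],0.1],
    [[0,0,0],[0,0,0],0.1],
    [[0,0,0],[0,0,0],0.1],
  ],
)

```text
clock: 6.42
position: [0.5648, 0.1073, 0.1917]
ee_rot: [1.0, 0.026, 0.0, 0.0]
ft_force: [0.4, -0.7, -0.7]
grip_width: 0.396
```

```bash
cat > to.py <<'E'
import sys
from ov import *
def go(cy):
    o=get_obs();M=R.from_quat(o['ee_rot']).as_matrix();t=np.r_[w([[0,cy,0]])[0,:2],o['position'][2]]
    print(o['clock'],o['position'],'yaw',np.degrees(np.arctan2(M[1,0],M[0,0])),'tilt',M[:,2].round(4),'units',(M.T@(t-o['position'])/.025).round(2),o['ft_force'],o['grip_width'])
go(float(sys.argv[1]))
E
python3 to.py 70
```

```text
6.425 [0.564796  0.1073291 0.1916731] yaw 2.996735441964532 tilt [ 4.e-04 -6.e-04 -1.e+00] units [-0.11 -3.97 -0.  ] [ 0.41553392 -0.70862527 -0.70935136] 0.39614903880409125
```

move_arm(
  moves=[
    [[0,-1,0],[0,0,0],0.1],
    [[-0.1,-1,0],[0,0,0],0.1],
    [[0,-1,0.4],[0,0,0],0.1],
    [[0,-0.97,0.4],[0,0,0],0.1],
    [[0,0,0.2],[0,0,0],0.1],
  ],
)

```text
clock: 7.05
position: [0.5565, 0.208, 0.1659]
ee_rot: [1.0, 0.027, -0.0, -0.0]
ft_force: [0.5, -0.1, -0.5]
grip_width: 0.391
```

move_arm(
  moves=[
    [[0,0,0],[0,0,0],0.1],
  ],
)

```text
clock: 7.18
position: [0.5573, 0.2054, 0.1661]
ee_rot: [1.0, 0.026, -0.0, 0.001]
ft_force: [0.3, -0.9, -0.2]
grip_width: 0.393
```

```bash
python3 to.py 70
cat > look.py <<'E'
import sys
from ov import *
out=[]
for n,(x0,y0,x1,y1) in(('top',(95,85,245,195)),('side',(50,130,220,255))):
    b=cv2.resize(camera(n)[y0:y1,x0:x1],(400,300),interpolation=cv2.INTER_CUBIC)[:,:,::-1].copy()
    out.append(b)
cv2.imwrite(sys.argv[1],np.hstack(out))
E
python3 look.py pics/b1.png
```

```text
7.175 [0.55725791 0.20537232 0.1660525 ] yaw 2.9298703620654436 tilt [-4.0e-04 -1.1e-03 -1.0e+00] units [-0.01 -0.04 -0.  ] [ 0.33630036 -0.92610173 -0.15908385] 0.39298421236397435
```

View pics/b1.png

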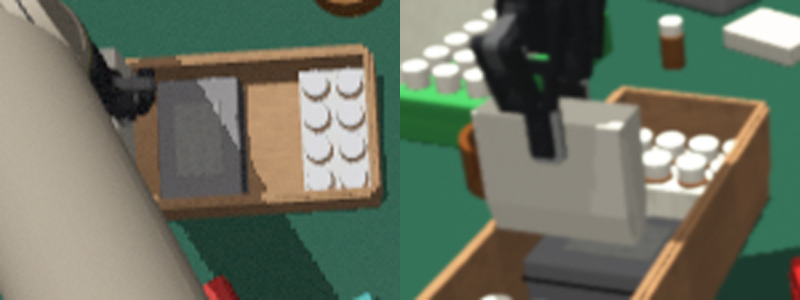

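The block hangs square over the narrower gap, with the finger tips about 27 mm below its top (side view: tip at (545,160)). I lower it in stages and watch the force.

move_arm(
  moves=[
    [[0,-0.04,0.8],[0,0,0],0.1],
    [[0,0,0.8],[0,0,0],0.1],
    [[0,0,0.5],[0,0,0],0.1],
    [[0,0,0.4],[0,0,0],0.1],
    [[0,0,0.3],[0,0,0],0.1],
  ],
)

```text
clock: 7.9
position: [0.5568, 0.2082, 0.0957]
ee_rot: [1.0, 0.026, -0.0, 0.0]
ft_force: [0.4, -0.9, -1.3]
grip_width: 0.394
```

move_arm(
  moves=[
    [[0,0,0.3],[0,0,0],0.1],
    [[0,0,0.2],[0,0,0],0.1],
    [[0,0,0.2],[0,0,0],0.1],
  ],
)

```text
clock: 8.28
position: [0.557, 0.2082, 0.0787]
ee_rot: [1.0, 0.026, 0.0, -0.0]
ft_force: [0.1, 0.0, -0.1]
grip_width: 0.394
```

```bash
python3 to.py 70
```

```text
8.275 [0.55702011 0.20822594 0.0787163 ] yaw 3.0284354140455596 tilt [ 5.e-04  1.e-04 -1.e+00] units [-0.01  0.07 -0.  ] [ 0.11965113  0.00466624 -0.13490839] 0.39404746886375325
```

move_arm(
  moves=[
    [[0,0,0.2],[0,0,0],0.1],
    [[0,0,0.15],[0,0,0],0.1],
    [[0,0,0.06],[0,0,0],0.1],
    [[0,0,0],[0,0,0],0.1],
  ],
)

```text
clock: 8.78
position: [0.5568, 0.2082, 0.0685]
ee_rot: [1.0, 0.026, 0.0, 0.0]
ft_force: [-0.7, -0.0, -1.2]
grip_width: 0.392
```

move_arm(
  moves=[
    [[0,0,0.08],[0,0,0],0.1],
    [[0,0,0],[0,0,0],0.1],
  ],
)

```text
clock: 9.02
position: [0.5571, 0.2088, 0.0672]
ee_rot: [1.0, 0.027, 0.0, -0.0]
ft_force: [-1.7, 1.6, 4.0]
grip_width: 0.392
```

Floor contact is felt at the expected height (4 N at TCP z = 0.067). Release and rise.

move_arm(
  moves=[
    [[0,0,0],[0,0,0],0.7],
    [[0,0,0],[0,0,0],0.7],
    [[0,0,0],[0,0,0],0.7],
    [[0,0,-0.3],[0,0,0],0.7],
    [[0,0,-0.8],[0,0,0],0.7],
  ],
)

```text
clock: 9.65
position: [0.5564, 0.208, 0.0944]
ee_rot: [1.0, 0.026, -0.001, 0.0]
ft_force: [-0.5, -0.3, -0.1]
grip_width: 0.702
```

move_arm(
  moves=[
    [[0,0,-1],[0,0,0],0.8],
    [[0,0,-1],[0,0,0],1],
    [[0,0,-1],[0,0,0],1],
    [[0,1,-0.5],[0,0,6],1],
    [[0,1,0],[0,0,8],1],
  ],
)

```text
clock: 10.28
position: [0.5577, 0.1583, 0.1845]
ee_rot: [0.995, -0.097, 0.002, -0.001]
ft_force: [-0.2, 0.9, -0.8]
grip_width: 1.0
```

Run:
```python
from h import *
o=get_obs();M=R.from_quat(o['ee_rot']).as_matrix();p=np.array(o['position'])
print(p,o['grip_width'],np.degrees(np.arctan2(M[1,0],M[0,0])))
a=np.radians(-22.5);X=np.array([np.cos(a),np.sin(a)]);Yv=np.array([np.sin(a),-np.cos(a)])
d=np.array([.4287,-.1842])-p[:2];print('units at final yaw',X@d/.025,Yv@d/.025)
```

```text
[0.55770835 0.15827674 0.18451929] 1.0000803670346041 -11.156628251576159
units at final yaw 0.47488000055173596 14.631064150416323
```

move_arm(
  moves=[
    [[0,1,0],[0,0,8],1],
    [[0,1,0],[0,0,3.3],1],
    [[0,1,0],[0,0,0],1],
    [[0,1,0],[0,0,0],1],
    [[0,1,0],[0,0,0],1],
  ],
)

```text
clock: 10.9
position: [0.515, 0.0398, 0.1824]
ee_rot: [0.981, -0.192, 0.0, -0.0]
ft_force: [0.4, -1.1, -1.3]
grip_width: 0.998
```

move_arm(
  moves=[
    [[0,1,0],[0,0,0],1],
    [[0,1,0],[0,0,0],1],
    [[0,1,0],[0,0,0],1],
    [[0,1,0],[0,0,0],1],
    [[0,1,0],[0,0,0],1],
  ],
)

```text
clock: 11.52
position: [0.4676, -0.0758, 0.1824]
ee_rot: [0.981, -0.192, 0.001, -0.0]
ft_force: [0.2, 0.4, -0.7]
grip_width: 1.0
```

move_arm(
  moves=[
    [[0,1,0],[0,0,0],1],
    [[0,1,0],[0,0,0],1],
    [[0,1,0.4],[0,0,0],1],
    [[0,0,0.4],[0,0,0],1],
    [[0,0,0],[0,0,0],1],
  ],
)

```text
clock: 12.15
position: [0.4395, -0.1436, 0.1614]
ee_rot: [0.981, -0.192, -0.0, -0.0]
ft_force: [0.4, -0.1, -0.2]
grip_width: 0.997
```

Run:
```python
from h import *
o=get_obs();M=R.from_quat(o['ee_rot']).as_matrix();p=np.array(o['position'])
print(p,o['grip_width'],np.degrees(np.arctan2(M[1,0],M[0,0])))
print('units',(M.T@(np.array([.4287,-.1842,.06])-p)/.025).round(2))
c=proj('side',[.4287,-.1842,.1])[0].astype(int)
s=cv2.resize(camera('side')[c[1]-55:c[1]+55,c[0]-70:c[0]+70],(400,314),interpolation=cv2.INTER_CUBIC)[:,:,::-1]
b=cv2.resize(camera('top')[85:195,95:245],(400,314),interpolation=cv2.INTER_CUBIC)[:,:,::-1]
cv2.imwrite('pics/c1.png',np.hstack([b,s]))
```

```text
[ 0.43949899 -0.14364132  0.16137064] 0.9973779649423872 -22.196555800999228
units [0.22 1.67 4.05]
```

View pics/c1.png

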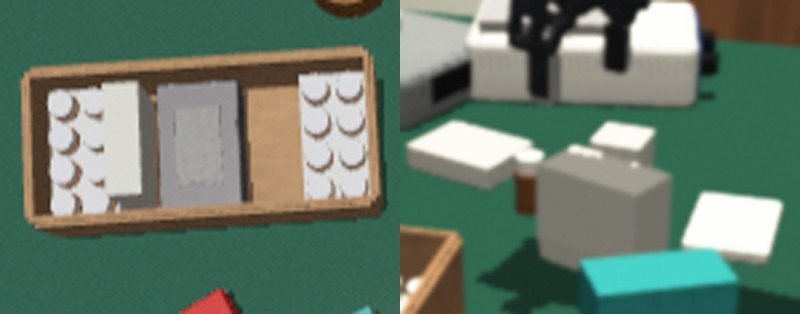

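The thin block stands upright and square in the narrower gap (top-face centre at (122,140)), and the case is in place. Now the thick block.

move_arm(
  moves=[
    [[0.1,0.85,0],[0,0,0],1],
    [[0.12,0.82,0],[0,0,0],1],
    [[0,0,0.2],[0,0,0],1],
    [[0,0,0],[0,0,0],1],
  ],
)

```text
clock: 12.75
position: [0.4293, -0.184, 0.1563]
ee_rot: [0.981, -0.192, -0.0, -0.0]
ft_force: [0.7, 0.8, 0.3]
grip_width: 1.0
```

move_arm(
  moves=[
    [[0,0,1],[0,0,0],1],
    [[0,0,1],[0,0,0],1],
    [[0,0,1],[0,0,0],1],
    [[0,0,0.85],[0,0,0],1],
    [[0,0,0],[0,0,0],1],
  ],
)

```text
clock: 13.38
position: [0.4284, -0.1837, 0.0593]
ee_rot: [0.981, -0.192, -0.001, -0.0]
ft_force: [-0.3, 0.4, 0.2]
grip_width: 1.001
```

move_arm(
  moves=[
    [[0,0,0],[0,0,0],0.3],
    [[0,0,0],[0,0,0],0.3],
    [[0,0,0],[0,0,0],0.3],
    [[0,0,0],[0,0,0],0.3],
    [[0,0,0],[0,0,0],0.3],
  ],
)

```text
clock: 14.0
position: [0.4299, -0.1851, 0.0615]
ee_rot: [0.981, -0.193, 0.001, 0.0]
ft_force: [-1.3, 0.4, 6.6]
grip_width: 0.605
```

Gripped: the width of 0.605 is 51.4 mm, which matches the thick block. Lift, turn and carry.

move_arm(
  moves=[
    [[0,0,-0.5],[0,0,0],0.3],
    [[0,0,-1],[0,0,0],0.3],
    [[0,0,-1],[0,0,-5],0.3],
    [[0,0,-1],[0,0,-10],0.3],
    [[0,0,-1],[0,0,-10.2],0.3],
  ],
)

```text
clock: 14.62
position: [0.4289, -0.1852, 0.1745]
ee_rot: [1.0, 0.028, 0.0, 0.0]
ft_force: [0.3, -1.2, -0.6]
grip_width: 0.604
```

move_arm(
  moves=[
    [[0.6,-1,-0.7],[0,0,0],0.3],
    [[0.6,-1,0],[0,0,0],0.3],
    [[0.6,-1,0],[0,0,0],0.3],
    [[0.6,-1,0],[0,0,0],0.3],
    [[0.6,-1,0],[0,0,0],0.3],
  ],
)

```text
clock: 15.25
position: [0.4978, -0.0558, 0.1912]
ee_rot: [1.0, 0.025, 0.0, 0.0]
ft_force: [-0.3, 0.1, 0.4]
grip_width: 0.605
```

move_arm(
  moves=[
    [[0.6,-1,0],[0,0,0],0.3],
    [[0.6,-1,0],[0,0,0],0.3],
    [[0.6,-1,0],[0,0,0],0.3],
    [[0.6,-1,0],[0,0,0],0.3],
    [[0,0,0],[0,0,0],0.3],
  ],
)

```text
clock: 15.88
position: [0.5526, 0.0488, 0.1909]
ee_rot: [1.0, 0.027, 0.0, -0.0]
ft_force: [0.3, -0.3, -1.3]
grip_width: 0.598
```

```bash
python3 to.py -61
```

```text
15.875 [0.55263389 0.04878739 0.19089863] yaw 3.117091418636167 tilt [ 3.e-04  9.e-04 -1.e+00] units [ 0.5  -1.05  0.  ] [ 0.26831212 -0.3112926  -1.33102963] 0.5978113219347246
```

move_arm(
  moves=[
    [[0.25,-0.55,0],[0,0,0],0.3],
    [[0.25,-0.5,0.4],[0,0,0],0.3],
    [[0,0,0.5],[0,0,0],0.3],
    [[0,0,0],[0,0,0],0.3],
  ],
)

```text
clock: 16.38
position: [0.5625, 0.0727, 0.166]
ee_rot: [1.0, 0.025, -0.001, 0.0]
ft_force: [-0.2, -0.3, -0.5]
grip_width: 0.596
```

```bash
python3 to.py -61; python3 look.py pics/d1.png
```

```text
16.375 [0.56252765 0.07266959 0.16604087] yaw 2.9126633877226187 tilt [-2.9e-03 -7.0e-04 -1.0e+00] units [ 0.05 -0.11 -0.  ] [-0.20772711 -0.26165589 -0.46508785] 0.5964742434800678
```

View pics/d1.png

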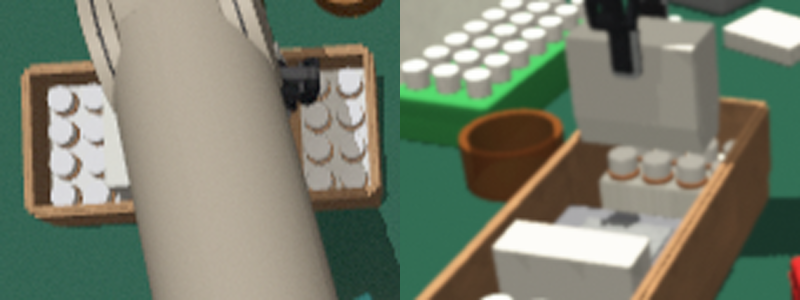

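The thick block hangs square and upright over the wider gap, with the thin block and case undisturbed. Lower it.

move_arm(
  moves=[
    [[0.05,-0.08,0.8],[0,0,0],0.3],
    [[0,0,0.8],[0,0,0],0.3],
    [[0,0,0.5],[0,0,0],0.3],
    [[0,0,0.4],[0,0,0],0.3],
    [[0,0,0.3],[0,0,0],0.3],
  ],
)

```text
clock: 17.1
position: [0.5648, 0.0753, 0.0977]
ee_rot: [1.0, 0.025, 0.0, 0.0]
ft_force: [0.3, 0.0, -0.9]
grip_width: 0.597
```

move_arm(
  moves=[
    [[0,0,0.3],[0,0,0],0.3],
    [[0,0,0.2],[0,0,0],0.3],
    [[0,0,0.2],[0,0,0],0.3],
    [[0,0,0.15],[0,0,0],0.3],
  ],
)

```text
clock: 17.6
position: [0.5647, 0.0754, 0.0764]
ee_rot: [1.0, 0.026, 0.0, 0.0]
ft_force: [0.7, -0.7, -0.3]
grip_width: 0.603
```

```bash
python3 to.py -61
```

```text
17.6 [0.56470032 0.07537013 0.07635288] yaw 2.9325431228433336 tilt [ 1.e-04 -1.e-04 -1.e+00] units [-0.04 -0.01 -0.  ] [ 0.69824606 -0.70843925 -0.32645028] 0.6032713101743565
```

move_arm(
  moves=[
    [[0,0,0.15],[0,0,0],0.3],
    [[0,0,0.12],[0,0,0],0.3],
    [[0,0,0.08],[0,0,0],0.3],
    [[0,0,0],[0,0,0],0.3],
  ],
)

```text
clock: 18.1
position: [0.5646, 0.0753, 0.0677]
ee_rot: [1.0, 0.026, -0.0, 0.0]
ft_force: [0.4, -0.2, -0.2]
grip_width: 0.603
```

move_arm(
  moves=[
    [[0,0,0.07],[0,0,0],0.3],
    [[0,0,0],[0,0,0],0.3],
  ],
)

```text
clock: 18.35
position: [0.5648, 0.0754, 0.0665]
ee_rot: [1.0, 0.026, 0.0, 0.0]
ft_force: [-0.8, -0.7, 3.9]
grip_width: 0.606
```

Floor contact is felt again (3.9 N at z = 0.0665, the expected height). Release, rise and back off clear of the view.

move_arm(
  moves=[
    [[0,0,0],[0,0,0],0.9],
    [[0,0,0],[0,0,0],0.9],
    [[0,0,0],[0,0,0],0.9],
    [[0,0,-0.3],[0,0,0],0.9],
    [[0,0,-0.8],[0,0,0],0.9],
  ],
)

```text
clock: 18.98
position: [0.564, 0.0753, 0.0935]
ee_rot: [1.0, 0.026, -0.001, 0.0]
ft_force: [-0.1, -0.1, -0.4]
grip_width: 0.901
```

move_arm(
  moves=[
    [[0,0,-1],[0,0,0],0.9],
    [[0,0,-1],[0,0,0],0.9],
    [[0,0,-1],[0,0,0],0.9],
    [[0,0.6,-1],[0,0,0],0.9],
    [[0,1,0],[0,0,0],0.9],
  ],
)

```text
clock: 19.6
position: [0.5678, 0.0362, 0.1965]
ee_rot: [1.0, 0.027, 0.002, -0.0]
ft_force: [-0.5, -0.9, -0.5]
grip_width: 0.898
```

move_arm(
  moves=[
    [[0,1,0],[0,0,0],0.9],
    [[0,1,0],[0,0,0],0.9],
    [[0,1,0],[0,0,0],0.9],
    [[0,1,0],[0,0,0],0.9],
    [[0,1,0],[0,0,0],0.9],
  ],
)

```text
clock: 20.23
position: [0.5731, -0.0902, 0.1942]
ee_rot: [1.0, 0.026, 0.0, 0.0]
ft_force: [0.0, -0.1, 0.3]
grip_width: 0.897
```

move_arm(
  moves=[
    [[0,1,0],[0,0,0],0.9],
    [[0,1,0],[0,0,0],0.9],
    [[0,1,0],[0,0,0],0.9],
    [[0,0,0],[0,0,0],0.9],
    [[0,0,0],[0,0,0],0.9],
  ],
)

```text
clock: 20.85
position: [0.5771, -0.1632, 0.1939]
ee_rot: [1.0, 0.026, 0.0, -0.0]
ft_force: [0.2, 0.2, -0.0]
grip_width: 0.901
```

```bash
python3 look.py pics/e1.png
python3 - <<'E'
from ov import *
im=camera('top');hsv=cv2.cvtColor(im,cv2.COLOR_RGB2HSV)
def rep(n,m,z):
    for c in cv2.findContours(m.astype(np.uint8),0,2)[0]:
        if cv2.contourArea(c)<250: continue
        r=rect('top',c,z);d=r[:2]/1000-C;c_,s=np.cos(Y),np.sin(Y)
        print(n,r,'carton xy mm',1000*(c_*d[0]+s*d[1]),1000*(-s*d[0]+c_*d[1]),'rel yaw',r[4]-2.9)
roi=np.zeros(im.shape[:2],bool);roi[100:170,100:240]=1
w_=(hsv[...,1]<50)&(hsv[...,2]>190)&roi
rep('white z95',w_,.095)
g=((hsv[...,1]<60)&(hsv[...,2]>90)&(hsv[...,2]<190)&roi).astype(np.uint8);rep('case z55',cv2.morphologyEx(g,cv2.MORPH_OPEN,np.ones((3,3))),.055)
o=get_obs();print(o['clock'],o['position'],o['ft_force'])
E
```

```text
white z95 [548.2 236.3 114.   84.5   2.9] carton xy mm -7.235072673709481 100.29448500992535 rel yaw 0.0
white z95 [557.9   8.7 110.6  61.8   3.1] carton xy mm -9.062448070482894 -127.50479220393956 rel yaw 0.20000000000000018
white z95 [562.5  76.6  99.2  51.2   2.8] carton xy mm -1.0330783962267542 -59.9244753754862 rel yaw -0.10000000000000009
case z55 [560.6 145.3 115.7  79.2   2.7] carton xy mm 0.5450898083934849 8.78367104921317 rel yaw -0.19999999999999973
21.0 [ 0.57706666 -0.16308549  0.19377332] [-0.46261927  1.14007063  0.44800944]
```

View pics/e1.png

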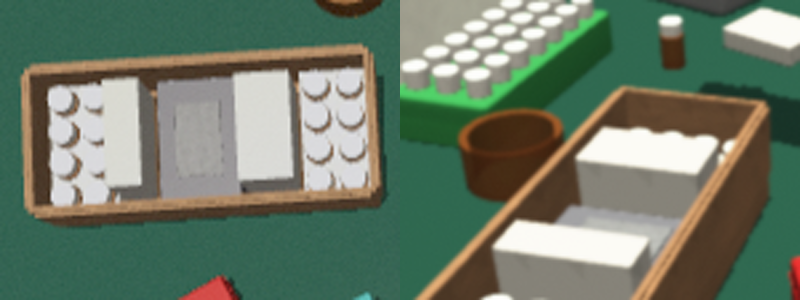

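Both blocks stand square in their gaps, with their top faces at rim height. The thick block measures carton (-1,-60) mm and the case y = 8.8 mm. The thin block's mask merges with the rack's white, but it was let go at y of about 71.5 mm with floor contact. Handing in.

```bash
python3 -c "from workcell import *; print(hand_in())"
```

```text
the job is handed in; nothing more can be done
None
```

Both foam blocks are in the carton, with the case between them, and I handed the job in at about 21 s of the 67 s allowed. The hand-in gave no verdict. Positions below are in the carton's frame; the limits are those in the task.

| Item | Measured at the end | Limit on y |
|---|---|---|
| Thick block, wider gap | x = -1 mm, y = -60 mm, square to 0.1° | -77 to -45 mm |
| Thin block, narrower gap | y about 71.5 mm (arm reading at release), square and upright in the picture | 54 to 86 mm |
| Meter case | y = 8.8 mm, square to 0.2° | -5 to 23 mm |

- **Standing on the floor:** each block met the carton floor at the expected height, with about 4 N of contact force. The thick block's top face also measured its true size at rim height.
- **Case:** it looked flat and undisturbed in the last picture.
- **Arm:** it ended clear of everything, with no contact force at the wrist.

**Not confirmed:** the final camera mask merged the thin block with the white rack beside it. Its final position therefore rests on the arm's reading at release and on the pictures, not on a separate camera measurement.

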